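# Refit the drain cock's tapered plug and bed it in closed

### The arm

A 7-joint arm with a two-finger parallel gripper is mounted at the origin on the work surface. World frame = base frame: x ahead of the robot, y to its left, z up, the work surface at z = 0. Lengths are in m, angles in rad, forces in N, time in s.
With the tool pointing down it reaches from about 0.425 to 0.925 m from the base axis. Payload 6.8 kg.
Tool frame: the origin (TCP) lies midway between the tips of the shut fingers; the grasp point (between the pads) lies 19 mm behind it; z points along the fingers, y is the direction in which the jaws open and shut (so a half turn about z gives the same grasp; the last joint's range is limited). The gripper opens to 85 mm and grips with 20 to 120 N. Pads are 22 mm wide; open, the fingers measure 114 mm over their backs; the gripper's body (76 mm by 85 mm) begins 54 mm behind the grasp point. The pads swing forward as they close: fully open they stand 13 mm farther back than shut.
Start: joints at [1.173, 0.477, 0.022, 1.555, -0.011, 1.109, -0.083], TCP at [0.193, -0.647, 0.231] pointing down, gripper open.
Joint ranges: [-2.96, 2.96], [-0.34, 2.1], [-1.41, 1.46], [0.24, 2.44], [-1.37, 4.51], [0.17, 1.92], [-2.96, 2.96]. Speed limits (rad/s): [2.39, 2.39, 3.14, 3.14, 3.14, 3.14, 3.14].

### API

Orientations are given as a rotation vector (axis times angle).
In Python, from bench import r, imaging gives the robot as it stands.
- The arm moves only by the tool jog_arm, never from a script. Its argument "rows" is a list of rows, each an object with "delta_rot": the turn, a rotation vector about the tool's x, y, z in degrees, a list of three; "xyz": the shift along the tool's x, y, z in cm, a list of three; "fingers": the closure, from 0 (fully open) to 1 (shut). A call has exactly 5 rows; each row is the pose to reach, as a shift and turn from the pose measured when the call began, along the tool's axes at that moment; what a row does not reach only later rows make up. A row lasts 1/12 s, in which the tool goes at most 41.7 mm and 7.16 degrees, less where a joint would pass 70% of its speed; a pose out of reach is approached as far as the arm can. A call with a gripper value outside its range is refused whole. The fingers move at their own pace and stop on an object; "grip_force" is the grip in N (left out, the last holds). Time passes only in rows, so rows that repeat a pose let the fingers close, or fill a call up. It gives the time, the measured TCP pose, the force and the opening at its end, in the units of the state.
- r.get_obs(): the state, without advancing time (a new reading comes with each control period).
- imaging.grab_frame(name): name is "scene" or "side" or "wrist"; returns the picture (420x560x3 uint8, blue, green, red); there is no depth.
- imaging.camera_info(name): a dict with "camera_matrix" (3x3 intrinsics, pixels), "k1" (the pictures are not rectified: a ray, as slopes to the right and down, at radius r is drawn at 1 + k1 r^2 times it, then the intrinsics apply), "xyz" and "attitude" of the camera in the world. Camera axes: x right, y down, z forward; pixel columns grow to the right and rows downward; lengths in m; the calibration is good to about 2 mm. A picture is of the moment at which its call begins: read the wrist's pose just before it. camera_info takes no time and is no camera call; for the wrist camera it gives the pose at the moment of the call.
- r.hand_in(): hands the job in, once; it reports no verdict.
Trained networks look in the newest picture that a camera, given by its name, has taken for a name from the list of things; names that differ only in an ending like _2 or _b are one class to them, and where a whole thing is asked for, a point or a joint stands for the part that bears it (a point fixed in the world has none). Each returns a list of dicts, best first, with "conf" (0 to 1); they miss things now and then, are a little off and sometimes report something else, mostly with a low value. They report only what shows in the picture. A call takes as long as a camera call. They do not tell look-alikes from the thing itself.
- imaging.find_in(camera, query): "position" ([column, row] in pixels, amid what is visible of it).
- imaging.cut_out(camera, query): "region" (420x560 bool, what is visible of it) and "position" ([column, row] in pixels, amid what is visible of it).
- imaging.tip_of(camera, query): "position" ([column, row] in pixels: a listed point, or the origin of a listed thing).
The state is a dict: "clock": time; "joints": joint angles; "qvel": joint speeds; "tau": joint torques, N m; "tcp_pos": TCP position; "orientation": TCP orientation; "contact_force": force on the tool from outside, world axes, zero at the start; "moment": the same for the moment, N m; "grip_width": finger opening in m.
Only numpy, scipy, OpenCV 4.12 (cv2) and the standard library are available. Lean on these libraries where they do the work, as an engineer would, in place of code of your own. Each camera call takes 0.05 s, during which the arm holds its last target.

### The job

The brass tee-handled plug of the oil dispenser's cock has been cleaned and stands in the wooden rack. Set it into the cock's barrel with its handle in line with the pipe, then, pressing down firmly all the while, turn it a quarter turn so that it beds into its taper and stays tight when you let go, handle square across the pipe (closed). Do not force it so hard that it jams, and leave the other things where they are.

Things in the scene. Friction and masses are not known exactly. Their poses are not given: they have to be found in the camera images.
- cock_rim (a point): centre of the open top of the cock's upright brass barrel, 100 mm above the bench; x and y level, z up. The pipe runs along y: spout at +y, green oil tank (lid 162 mm high, its near side 108 mm from the barrel) at -y. Barrel 51 mm across the rim, tapered bore about 29 mm wide at the rim, 5 deg half angle, open at least 55 mm deep
- cock: the fixed dispenser: barrel, pipe, spout and green tank in one; origin on the bench under the barrel's axis, axes as cock_rim
- plug_bar (a point): centre of the tee bar of the loose brass cock plug, upright in the rack. Bar along x: 66 long, 12 thick (y), 16 high, red on top; the plug's axis is z. A 12 mm round neck joins it to the shoulder (31 mm wide) 30 mm below this point; the foot is 82 mm below. Flow port in line with the bar. 0.3 kg; grip it firmly, 40 N or more, to turn it
- plug: the same plug with its origin at the centre of its foot (18 mm wide). Below the shoulder a 44 mm taper, 5 deg half angle, fits the bore. It touches with the shoulder 2 to 14 mm above the rim (bore wear, not visible), then sinks about 1 mm per 7 N while turned; unturned, friction takes 3/4 of the push. 9 to 14 N down all through the turn is right; over 18 N while turning may jam it
- rack: fixed wooden parts rack 85 x 215 x 34 mm with three holes 68 mm apart along its y, the plug in any one of them, foot 10 mm above the bench; origin under its centre
- square_plug: bystander in the rack: steel pipe plug with a square head, 25 mm across, 50 mm tall; origin at its foot
- hex_plug: bystander in the rack: dark steel pipe plug with a hexagon head, 26 mm across, 40 mm tall; origin at its foot
- drip_tin: bystander: shallow dark round tin, 72 mm across, 26 mm high, standing under the spout; origin under its centre
- spanner: bystander: steel spanner 190 mm long lying on the bench; origin under its centre
- brush: bystander: flat cleaning brush 180 mm long with a wooden handle; origin under its centre
- grease_pot: bystander: white pot with a yellow lid, 60 mm across, 55 mm tall; origin under its centre
There are look-alikes about, which are no part of the job. Leave any purple look-alike of the plug alone.

How it is judged:
By the outcome, as a careful person would: the job done as asked, in the order asked, and still so for the second after the job is handed in, with the robot touching nothing.
It also fails if it takes over 61 s, if anything falls off the work surface, if the arm or the gripper's body presses on something with over 40 N, if the wrist force passes 120 N, or if a joint passes its speed limit or range.

## Working session

There is one attempt and no reset: what is moved stays moved. The work goes in short steps, Python scripts to look and compute and a tool call to move; the robot and the scene stay as the last step left them, time stands still between calls to the robot, and variables do not carry over. Pictures are saved under pics/ and viewed, and the job is handed in when it is done.

Besides the shell and the picture viewer there is one more tool, called after "Request:" as name([rows], argument=value, ...), one row to a line, values as JSON. jog_arm: Moves the arm, as the interface text tells. Its arguments: {"type":"object","properties":{"rows":{"type":"array","items":{"type":"object","properties":{"delta_rot":{"type":"array","items":{"type":"number"}},"xyz":{"type":"array","items":{"type":"number"}},"fingers":{"type":"number"}}}},"grip_force":{"type":"number"}},"required":["rows"]}

```bash
mkdir -p pics; ls; python3 - <<'E'
from bench import r, imaging
import cv2,numpy as np
o=r.get_obs()
for k,v in o.items(): print(k,np.round(v,4))
for n in ["scene","side","wrist"]:
    c=imaging.camera_info(n); print(n,c)
    cv2.imwrite(f"pics/{n}0.png",imaging.grab_frame(n))
    for q in ["cock_rim","plug_bar","plug","rack"]:
        for d in imaging.tip_of(n,q)[:3]: print(q,np.round(d["position"],1),round(d["conf"],2))
print(r.get_obs()["clock"])
E
```

```text
pics
clock 0.0
joints [ 1.1729  0.4778  0.0223  1.5564 -0.0115  1.1093 -0.0831]
qvel [ 0.0014  0.0005  0.0012  0.0002  0.0014 -0.0006 -0.0005]
tau [-2.00000e-04 -5.96441e+01  1.60820e+00 -2.81192e+01  1.24000e-02
  9.30000e-03 -0.00000e+00]
tcp_pos [ 0.1927 -0.6463  0.2303]
orientation [-3.1069e+00 -4.5340e-01  6.0000e-04]
contact_force [-0.2218  0.5041 -0.0455]
moment [ 0.0118 -0.0031  0.0377]
grip_width 0.0851
scene {'camera_matrix': array([[443.56000514,   0.        , 280.41077501],
       [  0.        , 443.56000514, 213.96032559],
       [  0.        ,   0.        ,   1.        ]]), 'k1': -0.13642664353617862, 'xyz': array([ 1.21334985, -0.31355024,  0.65546277]), 'attitude': array([-2.03214607, -1.01387679,  0.53114351])}
cock_rim [145.8 249.8] 0.67
cock_rim [294.2 283.5] 0.61
cock_rim [152.8 285.1] 0.17
plug_bar [294.5 188. ] 0.73
plug_bar [342.4 212.7] 0.68
plug [296.2 213.4] 0.9
plug [337.2 237.3] 0.78
rack [294.4 218.3] 0.79
side {'camera_matrix': array([[464.73648491,   0.        , 277.17208922],
       [  0.        , 464.73648491, 216.75178217],
       [  0.        ,   0.        ,   1.        ]]), 'k1': 0.05352525406140268, 'xyz': array([0.36697154, 0.79255024, 0.6397054 ]), 'attitude': array([-0.46759195,  2.65897551, -1.29332318])}
cock_rim [344.5 144.8] 0.78
plug_bar [224.  244.3] 0.85
plug_bar [294.9 248.4] 0.79
plug_bar [269.9 409.8] 0.38
plug [222.3 276.5] 0.65
plug [296.5 282.4] 0.59
rack [290.9 287.8] 0.67
wrist {'camera_matrix': array([[303.60934728,   0.        , 279.685162  ],
       [  0.        , 303.60934728, 205.49901092],
       [  0.        ,   0.        ,   1.        ]]), 'k1': -0.012804057501960793, 'xyz': array([ 0.26290416, -0.62563904,  0.37319004]), 'attitude': array([ 2.32346399, -1.73189194, -0.25303159])}
0.75
```

View pics/scene0.png

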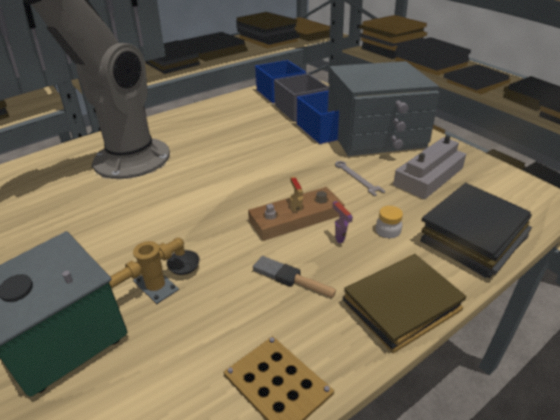

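View pics/side0.png

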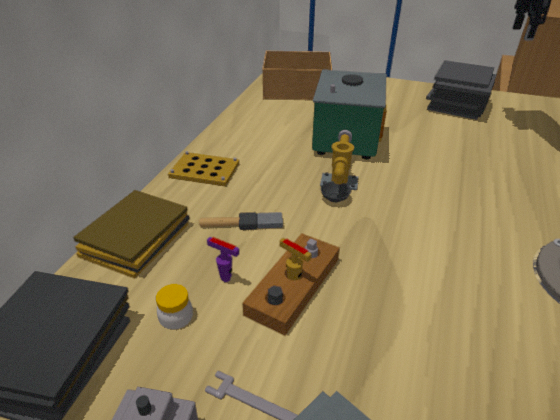

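View pics/wrist0.png

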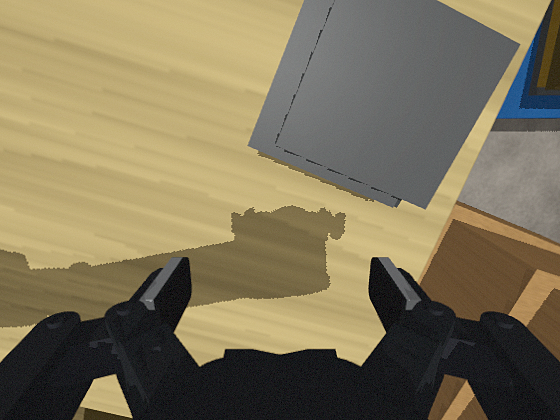

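In the scene picture there are two tee plugs. The brass one stands in the rack's middle hole at scene (295,188) / side (295,248). The other is purple, at scene (342,213) / side (224,244), standing free on the bench. The brass one in the rack fits the description. The cock rim is at scene (146,250) / side (344,145). I'll enlarge a crop to confirm and triangulate both points.

```bash
cat > h.py <<'E'
import numpy as np, cv2
from scipy.spatial.transform import Rotation as R
from scipy.optimize import least_squares
def ray(ci,p):
    K=ci["camera_matrix"]; d=np.array([(p[0]-K[0,2])/K[0,0],(p[1]-K[1,2])/K[1,1]]); u=d.copy()
    for _ in range(30): u=d/(1+ci["k1"]*(u@u))
    v=R.from_rotvec(ci["attitude"]).apply([u[0],u[1],1]); return np.array(ci["xyz"]),v/np.linalg.norm(v)
def proj(ci,X):
    c=R.from_rotvec(ci["attitude"]).inv().apply(np.atleast_2d(X)-ci["xyz"]); u=c[:,:2]/c[:,2:]
    u=u*(1+ci["k1"]*(u**2).sum(1,keepdims=True)); K=ci["camera_matrix"]
    return u*[K[0,0],K[1,1]]+K[:2,2]
def atz(ci,p,z):
    o,v=ray(ci,p); return o+v*(z-o[2])/v[2]
def tri(obs):
    A=np.zeros((3,3));b=np.zeros(3)
    for ci,p in obs:
        o,v=ray(ci,p);M=np.eye(3)-np.outer(v,v);A+=M;b+=M@o
    return np.linalg.solve(A,b)
E
python3 - <<'E'
from h import *
from bench import imaging
S=imaging.camera_info("scene");D=imaging.camera_info("side")
print("bar",tri([(S,(294.5,188)),(D,(294.9,248.4))]))
print("foot",tri([(S,(296.2,213.4)),(D,(296.5,282.4))]))
print("rim",tri([(S,(145.8,249.8)),(D,(344.5,144.8))]))
print("rack",atz(S,(294.4,218.3),0.017),atz(D,(290.9,287.8),.017))
a=cv2.imread("pics/scene0.png");b=cv2.imread("pics/side0.png")
c1=cv2.resize(a[165:245,235:365],(780,480),interpolation=cv2.INTER_CUBIC)
c2=cv2.resize(b[225:335,235:365],(650,550),interpolation=cv2.INTER_CUBIC)
c3=cv2.resize(a[230:310,90:220],(780,480),interpolation=cv2.INTER_CUBIC)
c4=cv2.resize(b[115:205,295:395],(600,540),interpolation=cv2.INTER_CUBIC)
for i,c in enumerate([c1,c2,c3,c4]): cv2.imwrite(f"pics/c{i}.png",c)
E
```

```text
bar [0.54296913 0.20650446 0.08901835]
foot [0.53745299 0.21334828 0.01064885]
rim [ 0.54422524 -0.15889808  0.1006767 ]
rack [0.5583817 0.1934894 0.017    ] [0.5400611  0.23405317 0.017     ]
```

View pics/c0.png

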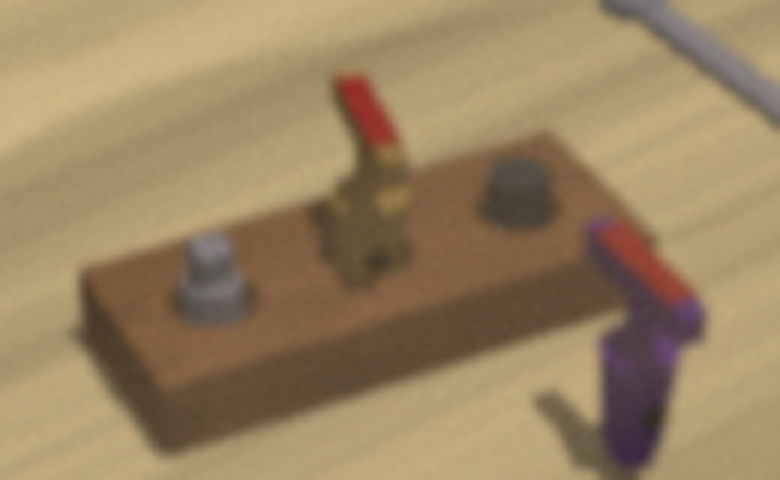

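View pics/c1.png

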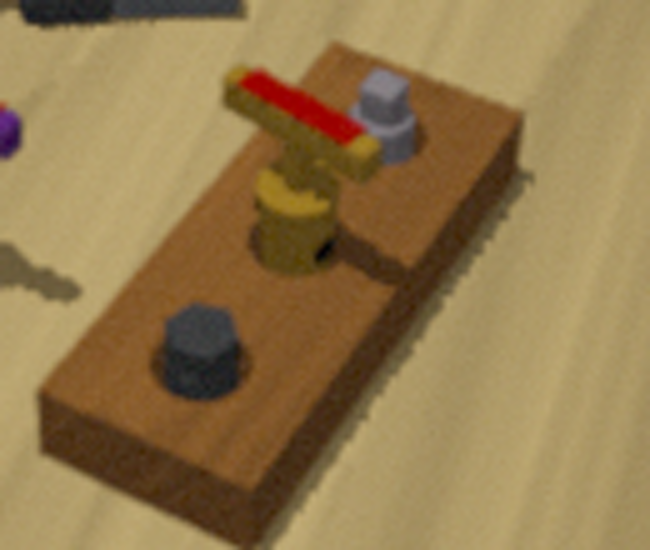

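View pics/c2.png

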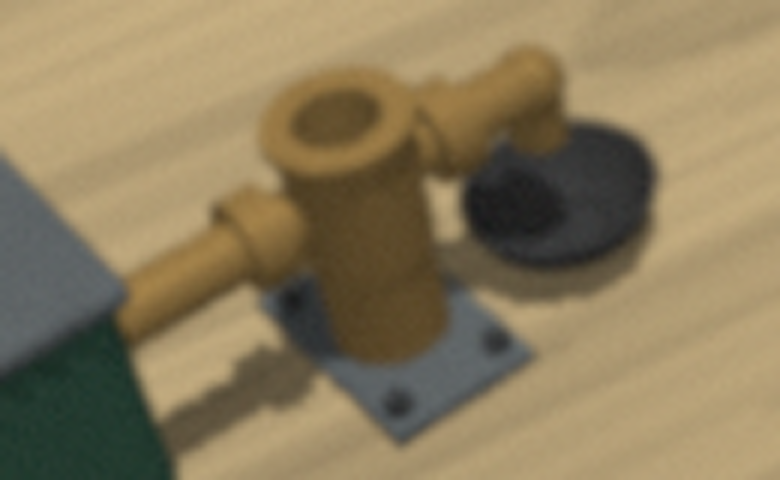

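View pics/c3.png

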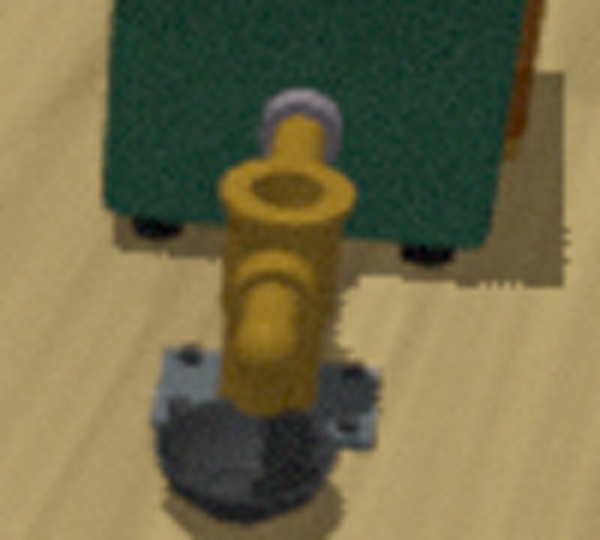

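Confirmed: the plug in the rack is brass with a red top, in the middle hole, with the square plug and hex plug on either side. The purple look-alike stands apart on the bench. Next I'll work out yaw angles and the wrist camera's geometry.

```bash
cat >> h.py <<'E'
def delta(o,p,Rt):
    R0=R.from_rotvec(o["orientation"]); d=R0.inv().apply(np.array(p)-o["tcp_pos"])*100
    rv=np.degrees((R0.inv()*Rt).as_rotvec()); return np.round(d,2),np.round(rv,2)
def down(yaw): # tool z down, tool x at heading yaw(deg)
    a=np.radians(yaw); x=np.array([np.cos(a),np.sin(a),0]); z=np.array([0,0,-1.]); return R.from_matrix(np.c_[x,np.cross(z,x),z])
def yawof(o):
    m=R.from_rotvec(o["orientation"]).as_matrix(); return np.degrees(np.arctan2(m[1,0],m[0,0])), m[:,2]
E
python3 - <<'E'
from h import *
from bench import imaging,r
S=imaging.camera_info("scene");D=imaging.camera_info("side");W=imaging.camera_info("wrist")
o=r.get_obs(); R0=R.from_rotvec(o["orientation"])
print("yaw",yawof(o))
print("cam off tool",R0.inv().apply(W["xyz"]-o["tcp_pos"]), "cam axes in tool\n",(R0.inv()*R.from_rotvec(W["attitude"])).as_matrix().round(3))
for n,ci,box in [("scene",S,(235,165,325,245)),("side",D,(265,225,365,335))]:
    im=cv2.imread(f"pics/{n}0.png").astype(int)
    x0,y0,x1,y1=box
    c=im[y0:y1,x0:x1]; m=(c[...,2]>120)&(c[...,1]<70)&(c[...,0]<70)
    ys,xs=np.nonzero(m); print(n,len(xs))
    P=np.array([atz(ci,(x+x0,y+y0),0.100)[:2] for x,y in zip(xs,ys)])
    w,v=np.linalg.eigh(np.cov(P.T)); print("c",P.mean(0),np.sqrt(w*12),"bar yaw",np.degrees(np.arctan2(v[1,1],v[0,1])))
# pipe: spout centre & tank
def s(p): return (90+p[0]/6,230+p[1]/6)
def d(p): return (295+p[0]/6,115+p[1]/6)
print("rimS",atz(S,s((338,117)),.1),"rimD",atz(D,d((287,187)),.1))
pl=[atz(S,s(p),0.004) for p in [(292,298),(398,402),(497,340)]]; print(np.array(pl))
print(np.degrees([np.arctan2(*(pl[1]-pl[0])[[1,0]]),np.arctan2(*(pl[2]-pl[1])[[1,0]])]))
E
```

```text
yaw (np.float64(16.60425182149385), array([ 4.58734205e-05, -4.59101377e-05, -9.99999998e-01]))
cam off tool [ 0.07313902 -0.00032363 -0.14190208] cam axes in tool
 [[-0.    -0.958 -0.286]
 [ 1.    -0.     0.   ]
 [-0.    -0.286  0.958]]
scene 40
c [0.54117594 0.21041624] [0.00928611 0.04175016] bar yaw 158.467678253649
side 135
c [0.54153579 0.21264449] [0.01266288 0.04800307] bar yaw 160.643731098485
rimS [ 0.54672296 -0.156773    0.1       ] rimD [ 0.54551064 -0.1565157   0.1       ]
[[ 0.51162061 -0.18104067  0.004     ]
 [ 0.57944812 -0.17077626  0.004     ]
 [ 0.57347749 -0.13119303  0.004     ]]
[ 8.60533228 98.57768723]
```

```bash
python3 - <<'E'
from h import *
from bench import r
o=r.get_obs(); print(delta(o,(0.535,-0.160,0.32),down(80)))
E
```

```text
(array([ 46.69, -36.88,  -8.87]), array([  0. ,   0. , -63.4]))
```

Request:
jog_arm([
  {"xyz":[3.1,-2.5,-1.0],"delta_rot":[0,0,-6],"fingers":0},
  {"xyz":[6.2,-4.9,-2.0],"delta_rot":[0,0,-12],"fingers":0},
  {"xyz":[9.3,-7.4,-4.0],"delta_rot":[0,0,-18],"fingers":0},
  {"xyz":[12.4,-9.9,-6.0],"delta_rot":[0,0,-24],"fingers":0},
  {"xyz":[15.5,-12.3,-8.0],"delta_rot":[0,0,-30],"fingers":0},
])

```text
clock: 1.17
tcp_pos: [0.3026, -0.4889, 0.3084]
orientation: [-2.882, -1.25, 0.0]
contact_force: [0.6, -0.6, 1.5]
grip_width: 0.0853
```

```bash
python3 - <<'E'
from h import *
from bench import r
o=r.get_obs(); print(o["clock"],o["tcp_pos"],yawof(o),delta(o,(0.535,-0.160,0.32),down(80)))
E
```

```text
1.1667 [ 0.30264606 -0.48890679  0.30842481] (np.float64(46.88566157775589), array([-2.79668401e-04, -9.88966241e-05, -9.99999956e-01])) (array([39.89, -5.52, -1.17]), array([-1.000e-02,  1.000e-02, -3.311e+01]))
```

Request:
jog_arm([
  {"xyz":[4,-0.5,-0.5],"delta_rot":[0,0,-6],"fingers":0},
  {"xyz":[8,-1.1,-0.8],"delta_rot":[0,0,-12],"fingers":0},
  {"xyz":[12,-1.7,-1.2],"delta_rot":[0,0,-18],"fingers":0},
  {"xyz":[16,-2.2,-1.2],"delta_rot":[0,0,-24],"fingers":0},
  {"xyz":[20,-2.8,-1.2],"delta_rot":[0,0,-30],"fingers":0},
])

```text
clock: 1.58
tcp_pos: [0.4198, -0.3222, 0.3211]
orientation: [2.455, 1.958, -0.0]
contact_force: [-0.6, -0.7, 0.4]
grip_width: 0.0851
```

```bash
python3 - <<'E'
from h import *
from bench import r
o=r.get_obs(); print(o["clock"],o["tcp_pos"],yawof(o),delta(o,(0.535,-0.160,0.32),down(80)))
E
```

```text
1.5833 [ 0.41984096 -0.32217022  0.32109579] (np.float64(77.17144473787623), array([ 7.96644229e-04, -1.21090282e-03, -9.99998950e-01])) (array([18.37,  7.63,  0.1 ]), array([ 0.06,  0.06, -2.83]))
```

Request:
jog_arm([
  {"xyz":[3.6,1.5,0],"delta_rot":[0,0,-3],"fingers":0},
  {"xyz":[7.3,3.0,0],"delta_rot":[0,0,-3],"fingers":0},
  {"xyz":[11,4.5,0],"delta_rot":[0,0,-3],"fingers":0},
  {"xyz":[14.7,6.0,0],"delta_rot":[0,0,-3],"fingers":0},
  {"xyz":[18.4,7.6,0],"delta_rot":[0,0,-3],"fingers":0},
])

```text
clock: 2.0
tcp_pos: [0.5354, -0.158, 0.3214]
orientation: [2.402, 2.021, -0.0]
contact_force: [1.2, -0.5, 0.7]
grip_width: 0.0854
```

```bash
python3 - <<'E'
from h import *
from bench import r,imaging
o=r.get_obs(); W=imaging.camera_info("wrist"); im=imaging.grab_frame("wrist")
print(o["clock"],o["tcp_pos"],o["qvel"].round(2),yawof(o)[0])
cv2.imwrite("pics/w1.png",im)
import json; json.dump({k:np.array(v).tolist() for k,v in W.items()},open("w1.json","w"))
for q in ["cock_rim","cock"]:
  for d in imaging.tip_of("wrist",q)[:3]: print(q,d["position"],d["conf"],atz(W,d["position"],.1 if q=="cock_rim" else 0))
E
```

```text
2.0 [ 0.53544914 -0.15802148  0.32138584] [-0.69  0.31 -0.24 -0.35  0.2   0.1  -0.95] 80.14897391492453
cock_rim [287.4, 177.1] 0.64 [ 0.54516016 -0.1593418   0.1       ]
cock [287.3, 162.3] 0.66 [ 0.54797434 -0.15691587  0.        ]
```

View pics/w1.png

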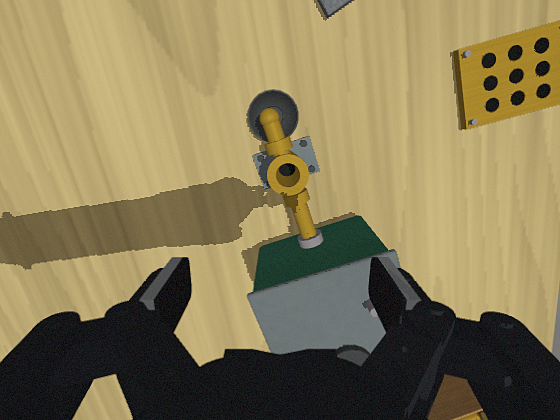

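The wrist view shows the rim at about (287,174), the spout at (269,117) and the tank end of the pipe at (310,240). I'll fit the rim and the pipe's direction from these.

```bash
python3 - <<'E'
from h import *
import json
W={k:np.array(v) for k,v in json.load(open("w1.json")).items()}
im=cv2.imread("pics/w1.png")
c=im[95:265,220:350]; cv2.imwrite("pics/w1c.png",cv2.resize(c,None,fx=4.5,fy=3.5*4.5/3.5,interpolation=cv2.INTER_CUBIC)[:600])
for z in (.05,.06,.07,.08):
  a=atz(W,(311,240),z);b=atz(W,(269,117),z); print(z,a,b,np.degrees(np.arctan2(*(b-a)[[1,0]])))
E
```

```text
0.05 [ 0.56356744 -0.26816071  0.05      ] [ 0.53415287 -0.08656605  0.05      ] 99.20081653581227
0.06 [ 0.56319259 -0.26374593  0.06      ] [ 0.53448991 -0.08654626  0.06      ] 99.20081653581228
0.07 [ 0.56281773 -0.25933116  0.07      ] [ 0.53482695 -0.08652646  0.07      ] 99.20081653581227
0.08 [ 0.56244288 -0.25491638  0.08      ] [ 0.53516399 -0.08650666  0.08      ] 99.2008165358123
```

View pics/w1c.png

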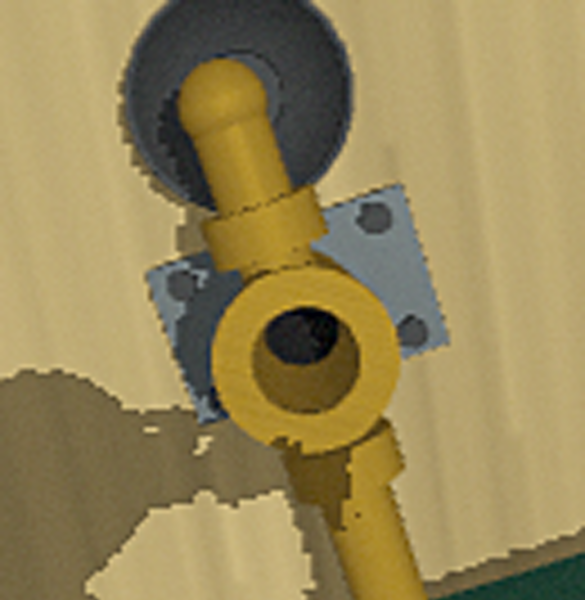

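```bash
python3 - <<'E'
from h import *
import json
from bench import r
W={k:np.array(v) for k,v in json.load(open("w1.json")).items()}
print("rim",atz(W,(287.7,174.5),.1))
a,b=[atz(W,(220+x/4.5-.4,95+y/4.5-.4),.006) for x,y in [(148,272),(402,185)]];print("plate",np.degrees(np.arctan2(*(b-a)[[1,0]])))
o=r.get_obs(); print(o["tcp_pos"],delta(o,(0.5415,0.2115,0.23),down(159.5)))
E
```

```text
rim [ 0.54604345 -0.15624626  0.1       ]
plate 8.815850019219885
[ 0.53643966 -0.15564088  0.32115402] (array([36.3 , -5.52,  9.12]), array([ 1.000e-01,  5.000e-02, -7.892e+01]))
```

Request:
jog_arm([
  {"xyz":[4,-0.6,0],"delta_rot":[0,0,-7],"fingers":0},
  {"xyz":[8,-1.2,0.8],"delta_rot":[0,0,-14],"fingers":0},
  {"xyz":[12,-1.8,1.8],"delta_rot":[0,0,-21],"fingers":0},
  {"xyz":[16,-2.4,2.8],"delta_rot":[0,0,-28],"fingers":0},
  {"xyz":[20,-3.0,3.8],"delta_rot":[0,0,-35],"fingers":0},
])

```text
clock: 2.57
tcp_pos: [0.5393, 0.0441, 0.2836]
orientation: [1.669, 2.659, 0.001]
contact_force: [0.8, 0.6, -0.3]
grip_width: 0.0855
```

```bash
python3 - <<'E'
from h import *
from bench import r
o=r.get_obs(); print(o["clock"],o["tcp_pos"],yawof(o),delta(o,(0.5415,0.2115,0.23),down(159.5)))
E
```

```text
2.5667 [0.53928201 0.0440935  0.28362176] (np.float64(115.75956827676515), array([ 0.00246241, -0.00101645, -0.99999645])) (array([14.99,  7.47,  5.35]), array([  0.05,   0.15, -43.74]))
```

Request:
jog_arm([
  {"xyz":[3,1.5,1],"delta_rot":[0,0,-7],"fingers":0},
  {"xyz":[6,3.0,2],"delta_rot":[0,0,-14],"fingers":0},
  {"xyz":[9,4.5,3],"delta_rot":[0,0,-21],"fingers":0},
  {"xyz":[12,6.0,4.2],"delta_rot":[0,0,-28],"fingers":0},
  {"xyz":[15,7.5,5.3],"delta_rot":[0,0,-35],"fingers":0},
])

```text
clock: 2.98
tcp_pos: [0.5422, 0.2112, 0.2299]
orientation: [0.787, 3.038, -0.002]
contact_force: [1.0, 0.3, -0.2]
grip_width: 0.0849
```

```bash
python3 - <<'E'
from h import *
from bench import r
o=r.get_obs(); print(o["clock"],o["tcp_pos"],yawof(o),delta(o,(0.5415,0.2115,0.20),down(159.5)))
E
```

```text
2.9833 [0.54223215 0.21118123 0.22988831] (np.float64(150.94906537213507), array([ 0.00302791, -0.00237663, -0.99999259])) (array([ 0.09, -0.01,  2.99]), array([-0.05,  0.21, -8.55]))
```

Request:
jog_arm([
  {"xyz":[0,0,0.6],"delta_rot":[0,0,-4],"fingers":0},
  {"xyz":[0,0,1.2],"delta_rot":[0,0,-8.5],"fingers":0},
  {"xyz":[0,0,2.0],"delta_rot":[0,0.2,-8.5],"fingers":0},
  {"xyz":[0,0,2.5],"delta_rot":[0,0.2,-8.5],"fingers":0},
  {"xyz":[0,0,2.5],"delta_rot":[0,0.2,-8.5],"fingers":0},
])

```text
clock: 3.4
tcp_pos: [0.5422, 0.209, 0.2035]
orientation: [-0.567, -3.089, 0.004]
contact_force: [-1.0, 0.3, 0.1]
grip_width: 0.0851
```

```bash
cat > see.py <<'E'
from h import *
import sys
from bench import r,imaging
o=r.get_obs(); W=imaging.camera_info("wrist"); im=imaging.grab_frame("wrist")
print(o["clock"],o["tcp_pos"],yawof(o))
cv2.imwrite(sys.argv[1],im)
m=(im[...,2]>110)&(im[...,1]<70)&(im[...,0]<70); n,l,st,ce=cv2.connectedComponentsWithStats(m.astype(np.uint8))
for i in range(1,n):
    if st[i,4]>60:
        ys,xs=np.nonzero(l==i); P=np.array([atz(W,p,.1)[:2] for p in zip(xs,ys)])
        w,v=np.linalg.eigh(np.cov(P.T)); print(st[i],P.mean(0),np.sqrt(w*12),np.degrees(np.arctan2(v[1,1],v[0,1])))
for d in imaging.tip_of("wrist","plug_bar")[:3]: print("net",d["position"],d["conf"],atz(W,d["position"],.092))
E
python3 see.py pics/w2.png
```

```text
3.4 [0.542234   0.2090412  0.20350841] (np.float64(159.19250740773654), array([-0.00192374, -0.00254293, -0.99999492]))
[276 194  15  37 518] [0.5494971  0.20953003] [0.01242519 0.03177012] 160.68751162629314
[345 285  19  46 552] [0.66036926 0.23873323] [0.01187795 0.04775725] 170.68118961677158
net [284.3, 201.0] 0.96 [0.54246289 0.21329861 0.092     ]
net [351.0, 302.7] 0.81 [0.66047119 0.23765833 0.092     ]
```

View pics/w2.png

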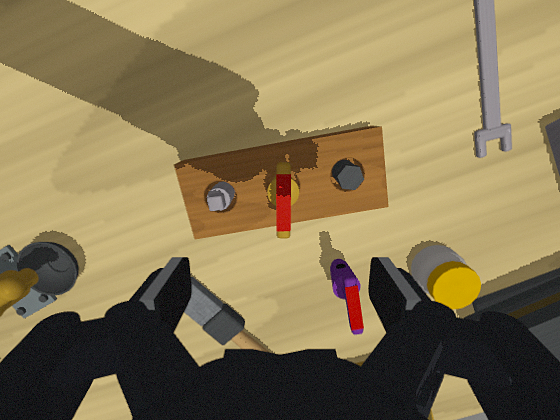

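The brass plug's bar is at (284,201) in the wrist view, running vertically in the image from (284,163) to (284,238). The purple one is at (350,300) and stays clear of the fingers. Next I'll descend.

```bash
python3 - <<'E'
from h import *
from bench import r
o=r.get_obs(); print(o["clock"],o["tcp_pos"],delta(o,(0.542,0.2125,0.074),down(159.7)))
E
```

```text
3.5 [0.54262346 0.21009594 0.20489391] (array([ 0.15,  0.22, 13.09]), array([-0.08,  0.02, -0.42]))
```

Request:
jog_arm([
  {"xyz":[0.15,0.2,2.5],"delta_rot":[0,0,-0.4],"fingers":0},
  {"xyz":[0.15,0.2,5.5],"delta_rot":[0,0,-0.4],"fingers":0},
  {"xyz":[0.15,0.2,8.5],"delta_rot":[0,0,-0.4],"fingers":0},
  {"xyz":[0.15,0.2,11],"delta_rot":[0,0,-0.4],"fingers":0},
  {"xyz":[0.15,0.2,12],"delta_rot":[0,0,-0.4],"fingers":0},
])

```text
clock: 3.92
tcp_pos: [0.5406, 0.2108, 0.0821]
orientation: [-0.556, -3.089, 0.006]
contact_force: [-1.3, -0.5, -0.6]
grip_width: 0.086
```

```bash
python3 - <<'E'
from h import *
from bench import r,imaging
o=r.get_obs(); print(o["clock"],o["tcp_pos"],yawof(o),delta(o,(0.542,0.2125,0.074),down(159.7)))
cv2.imwrite("pics/w3.png",imaging.grab_frame("wrist"))
E
```

```text
3.9167 [0.54064181 0.21075547 0.08212697] (np.float64(159.5909626637713), array([-0.00345681, -0.00351562, -0.99998785])) (array([-0.07,  0.21,  0.81]), array([-0.26, -0.12, -0.11]))
```

View pics/w3.png

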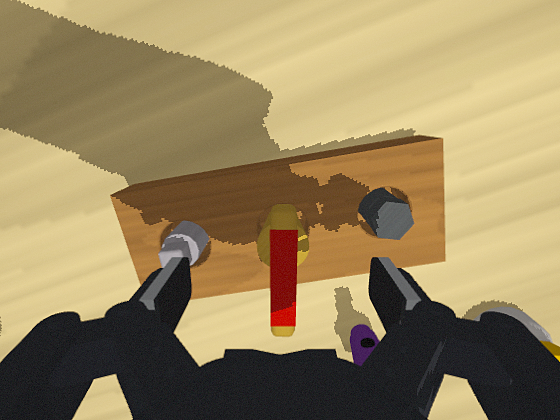

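Request:
jog_arm([
  {"xyz":[-0.05,0.2,0.4],"delta_rot":[-0.2,-0.1,0],"fingers":0},
  {"xyz":[-0.05,0.2,0.8],"delta_rot":[-0.2,-0.1,0],"fingers":0},
  {"xyz":[-0.05,0.2,0.8],"delta_rot":[-0.2,-0.1,0],"fingers":0},
  {"xyz":[-0.05,0.2,0.8],"delta_rot":[-0.2,-0.1,0],"fingers":0.4},
  {"xyz":[-0.05,0.2,0.8],"delta_rot":[-0.2,-0.1,0],"fingers":0.6},
], grip_force=60)

```text
clock: 4.38
tcp_pos: [0.5422, 0.2128, 0.0749]
orientation: [0.556, 3.092, -0.0]
contact_force: [0.9, 0.1, 0.4]
grip_width: 0.0637
```

```bash
python3 - <<'E'
from h import *
from bench import r,imaging
o=r.get_obs(); print(o["clock"],o["tcp_pos"],yawof(o),o["contact_force"],o["grip_width"])
E
```

```text
4.3833 [0.54221291 0.21281087 0.07486506] (np.float64(159.59984197151311), array([ 2.50666349e-04, -3.33896335e-04, -9.99999913e-01])) [0.90134614 0.0883658  0.35593589] 0.06370858969936417
```

Request:
jog_arm([
  {"xyz":[0,0,0],"delta_rot":[0,0,0],"fingers":0.8},
  {"xyz":[0,0,0],"delta_rot":[0,0,0],"fingers":1},
  {"xyz":[0,0,0],"delta_rot":[0,0,0],"fingers":1},
  {"xyz":[0,0,0],"delta_rot":[0,0,0],"fingers":1},
  {"xyz":[0,0,0],"delta_rot":[0,0,0],"fingers":1},
], grip_force=60)

```text
clock: 4.8
tcp_pos: [0.5423, 0.2127, 0.0752]
orientation: [0.556, 3.091, -0.001]
contact_force: [-1.3, -1.2, 5.0]
grip_width: 0.0112
```

Request:
jog_arm([
  {"xyz":[0,0,0],"delta_rot":[0,0,0],"fingers":1},
  {"xyz":[0,0,0],"delta_rot":[0,0,0],"fingers":1},
  {"xyz":[0,0,0],"delta_rot":[0,0,0],"fingers":1},
  {"xyz":[0,0,0],"delta_rot":[0,0,0],"fingers":1},
  {"xyz":[0,0,0],"delta_rot":[0,0,0],"fingers":1},
], grip_force=60)

```text
clock: 5.22
tcp_pos: [0.5423, 0.2126, 0.0752]
orientation: [0.556, 3.091, -0.001]
contact_force: [-1.2, -1.0, 2.2]
grip_width: 0.0111
```

```bash
python3 see.py pics/w4.png; python3 - <<'E'
from bench import r
o=r.get_obs(); print(o["clock"],o["tcp_pos"],o["contact_force"],o["moment"],o["grip_width"])
E
```

```text
5.2167 [0.54228083 0.21264976 0.07520305] (np.float64(159.59471703296467), array([ 3.77686325e-04, -8.40540799e-04, -9.99999575e-01]))
[ 265  234   30  101 2599] [0.54005477 0.21391502] [0.01141244 0.05061327] 159.62938635090447
net [279.2, 278.0] 0.89 [0.5421585  0.21294607 0.092     ]
5.3167 [0.54227736 0.21262804 0.07517724] [-0.54689487 -1.32214337  2.50795965] [-0.22541979  0.24879542 -0.00567146] 0.01108177095338809
```

View pics/w4.png

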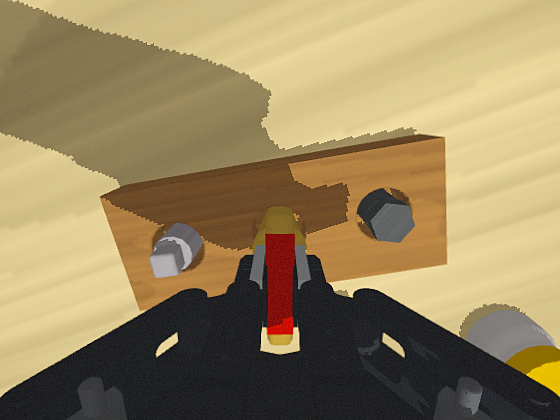

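The bar sits between the pads, centred, with an opening of 11 mm. I'll lift it straight up.

Request:
jog_arm([
  {"xyz":[0,0,-1],"delta_rot":[0,0,0],"fingers":1},
  {"xyz":[0,0,-3],"delta_rot":[0,0,0],"fingers":1},
  {"xyz":[0,0,-6],"delta_rot":[0,0,0],"fingers":1},
  {"xyz":[0,0,-9.5],"delta_rot":[0,0,0],"fingers":1},
  {"xyz":[0,0,-13],"delta_rot":[0,0,0],"fingers":1},
])

```text
clock: 5.73
tcp_pos: [0.5413, 0.2126, 0.2062]
orientation: [-0.555, -3.091, 0.002]
contact_force: [0.4, -0.6, -2.7]
grip_width: 0.0108
```

```bash
python3 - <<'E'
from h import *
from bench import r
o=r.get_obs(); print(o["clock"],o["tcp_pos"],o["contact_force"],o["moment"],o["grip_width"],yawof(o),delta(o,(0.546,-0.1565,0.22),down(98.8)))
E
```

```text
5.7333 [0.54127109 0.21256913 0.20619923] [ 0.36278227 -0.63635901 -2.71697345] [-0.00945847 -0.16016003  0.01733786] 0.010816331119775388 (np.float64(159.63127245596098), array([-1.71421280e-03, -9.98446921e-04, -9.99998032e-01])) (array([-13.29, -34.44,  -1.34]), array([-1.200e-01, -2.000e-02,  6.083e+01]))
```

Request:
jog_arm([
  {"xyz":[-1.3,-3.4,-0.7],"delta_rot":[0,0,5],"fingers":1},
  {"xyz":[-2.6,-6.9,-1.3],"delta_rot":[0,0,11],"fingers":1},
  {"xyz":[-4,-10.3,-1.3],"delta_rot":[0,0,17],"fingers":1},
  {"xyz":[-5.3,-13.8,-1.3],"delta_rot":[0,0,23],"fingers":1},
  {"xyz":[-6.6,-17.2,-1.3],"delta_rot":[0,0,29],"fingers":1},
])

```text
clock: 6.15
tcp_pos: [0.5427, 0.0266, 0.2198]
orientation: [-1.318, -2.85, 0.003]
contact_force: [0.8, 0.1, -2.9]
grip_width: 0.0107
```

```bash
python3 - <<'E'
from h import *
from bench import r
o=r.get_obs(); print(o["clock"],o["tcp_pos"],delta(o,(0.546,-0.1565,0.22),down(98.8)))
E
```

```text
6.15 [0.54269628 0.02659263 0.21976154] (array([-14.17, -11.6 ,  -0.  ]), array([-1.100e-01,  2.000e-02,  3.156e+01]))
```

Request:
jog_arm([
  {"xyz":[-3,-2.5,0],"delta_rot":[0,0,7],"fingers":1},
  {"xyz":[-6,-5,0],"delta_rot":[0,0,14],"fingers":1},
  {"xyz":[-9,-7.4,0],"delta_rot":[0,0,21],"fingers":1},
  {"xyz":[-12,-9.8,0],"delta_rot":[0,0,27],"fingers":1},
  {"xyz":[-14.2,-11.6,0],"delta_rot":[0,0,31.6],"fingers":1},
])

```text
clock: 6.57
tcp_pos: [0.5453, -0.1606, 0.2201]
orientation: [-2.055, -2.376, 0.005]
contact_force: [-0.5, -0.2, -2.9]
grip_width: 0.0111
```

Request:
jog_arm([
  {"xyz":[0,0,0],"delta_rot":[0,0,0],"fingers":1},
  {"xyz":[0,0,0],"delta_rot":[0,0,0],"fingers":1},
  {"xyz":[0,0,0],"delta_rot":[0,0,0],"fingers":1},
  {"xyz":[0,0,0],"delta_rot":[0,0,0],"fingers":1},
  {"xyz":[0,0,0],"delta_rot":[0,0,0],"fingers":1},
])

```text
clock: 6.98
tcp_pos: [0.5455, -0.1585, 0.2201]
orientation: [-2.05, -2.38, 0.004]
contact_force: [0.1, 0.2, -3.6]
grip_width: 0.011
```

```bash
python3 - <<'E'
from h import *
from bench import r,imaging
o=r.get_obs(); print(o["clock"],o["tcp_pos"],o["contact_force"],yawof(o),delta(o,(0.546,-0.1565,0.22),down(98.8)))
for n in ["scene","side","wrist"]:
    ci=imaging.camera_info(n); im=imaging.grab_frame(n); cv2.imwrite(f"pics/{n}5.png",im)
    for q in ["plug_bar","plug","cock_rim"]:
        for d in imaging.tip_of(n,q)[:2]: print(n,q,np.round(d["position"],1),round(d["conf"],2))
a=cv2.imread("pics/scene5.png");b=cv2.imread("pics/side5.png")
cv2.imwrite("pics/s5.png",np.hstack([cv2.resize(a[185:325,80:210],(390*1,420)),cv2.resize(b[75:215,280:410],(390,420))]))
E
```

```text
6.9833 [ 0.5455387  -0.15847782  0.22014375] [ 0.07572318  0.24433461 -3.64974069] (np.float64(98.507171897674), array([-0.00195004, -0.00128757, -0.99999727])) (array([0.19, 0.07, 0.01]), array([-0.12,  0.06, -0.29]))
scene plug_bar [126.2 190.8] 0.72
scene plug_bar [292.6 281.1] 0.68
scene plug [338.6 237. ] 0.91
scene plug [136.8 224.6] 0.66
scene cock_rim [147.3 251.5] 0.6
side plug_bar [347.7  89.1] 0.78
side plug_bar [225.3 243.4] 0.55
side plug [347.5 125.4] 0.92
side plug [222.7 276. ] 0.6
side cock_rim [343.4 143.7] 0.64
wrist plug_bar [279. 280.] 0.71
wrist plug [275.9 219.2] 0.73
wrist cock_rim [278.3 197.5] 0.94
```

View pics/s5.png

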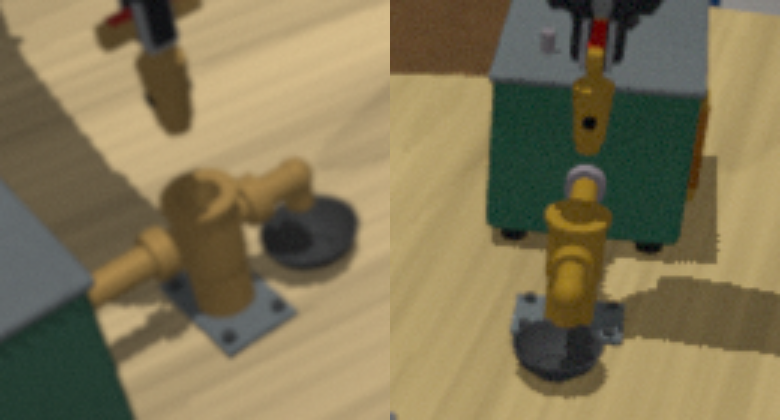

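View pics/wrist5.png

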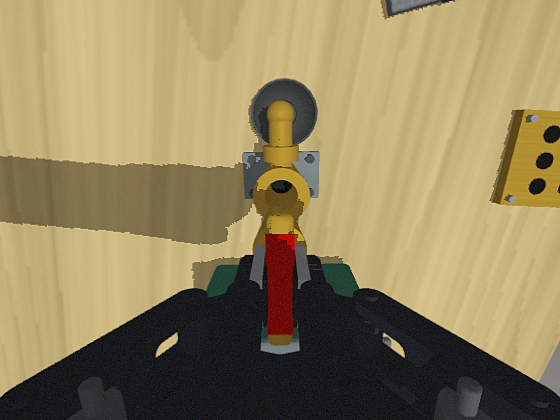

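The plug hangs upright over the barrel, with its port and bar in line with the pipe: the spout is at column 282, the barrel at 281 and the bar at 281. I'll move 2 mm into line and start lowering.

Request:
jog_arm([
  {"xyz":[0.2,0.1,1],"delta_rot":[-0.1,0,-0.3],"fingers":1},
  {"xyz":[0.2,0.1,2],"delta_rot":[-0.1,0,-0.3],"fingers":1},
  {"xyz":[0.2,0.1,3.5],"delta_rot":[-0.1,0,-0.3],"fingers":1},
  {"xyz":[0.2,0.1,4.5],"delta_rot":[-0.1,0,-0.3],"fingers":1},
  {"xyz":[0.2,0.1,4.5],"delta_rot":[-0.1,0,-0.3],"fingers":1},
])

```text
clock: 8.0
tcp_pos: [0.5439, -0.1583, 0.1718]
orientation: [-2.046, -2.379, 0.006]
contact_force: [0.0, -0.5, -3.5]
grip_width: 0.0109
```

```bash
python3 - <<'E'
from h import *
from bench import r,imaging
o=r.get_obs(); print(o["clock"],o["tcp_pos"],o["contact_force"],yawof(o),delta(o,(0.546,-0.1565,0.14),down(98.8)))
for n in ["scene","side","wrist"]:
    im=imaging.grab_frame(n); cv2.imwrite(f"pics/{n}6.png",im)
a=cv2.imread("pics/scene6.png");b=cv2.imread("pics/side6.png")
cv2.imwrite("pics/s6.png",np.hstack([cv2.resize(a[215:315,90:190],(400,400),interpolation=2),cv2.resize(b[105:205,290:390],(400,400),interpolation=2)]))
E
```

```text
8.0 [ 0.54387543 -0.15827136  0.17180887] [ 0.02470075 -0.49132941 -3.50895456] (np.float64(98.60912271789542), array([-5.54822814e-03, -4.24669868e-04, -9.99984518e-01])) (array([0.14, 0.25, 3.18]), array([-0.32, -0.02, -0.19]))
```

View pics/s6.png

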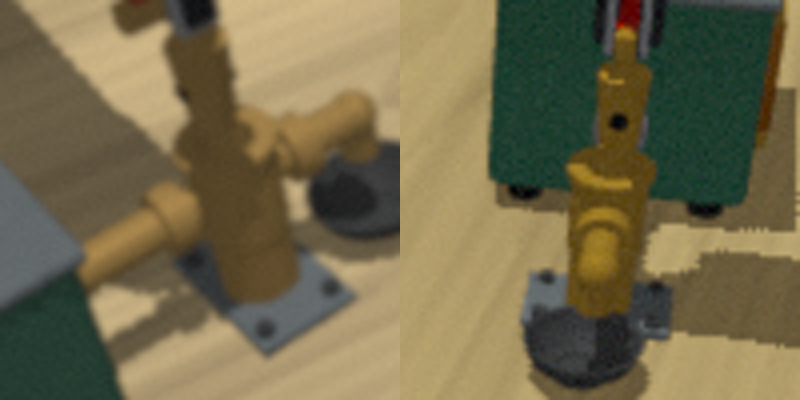

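Request:
jog_arm([
  {"xyz":[0.15,0.25,0],"delta_rot":[-0.3,0,-0.2],"fingers":1},
  {"xyz":[0.15,0.25,0],"delta_rot":[-0.3,0,-0.2],"fingers":1},
  {"xyz":[0.15,0.25,0],"delta_rot":[-0.3,0,-0.2],"fingers":1},
  {"xyz":[0.15,0.25,0],"delta_rot":[-0.3,0,-0.2],"fingers":1},
  {"xyz":[0.15,0.25,0],"delta_rot":[-0.3,0,-0.2],"fingers":1},
])

```text
clock: 8.57
tcp_pos: [0.5485, -0.1568, 0.1753]
orientation: [2.041, 2.382, 0.004]
contact_force: [0.6, -0.1, -3.4]
grip_width: 0.0108
```

```bash
python3 - <<'E'
from h import *
from bench import r,imaging
o=r.get_obs(); print(o["clock"],o["tcp_pos"],o["contact_force"],yawof(o),delta(o,(0.546,-0.1565,0.14),down(98.8)))
T=o["tcp_pos"]; 
for n,(x0,y0) in [("scene",(90,205)),("side",(290,95))]:
    ci=imaging.camera_info(n); im=imaging.grab_frame(n); cv2.imwrite(f"pics/{n}7.png",im)
    big=cv2.resize(im[y0:y0+100,x0:x0+100],(400,400),interpolation=2)
    bot=T+[0,0,0.0168-.082+0.03]  # ~ visible bottom at rim
    top=T+[0,0,0.0168-.030]
    for s,e,col in [((T+[0,0,0.0168-.082]),top,(255,0,0)),(np.array([.546,-.1565,0]),np.array([.546,-.1565,.1]),(255,255,0))]:
        p=(proj(ci,np.array([s,e]))-[x0,y0]+.5)*4
        cv2.line(big,tuple(int(v) for v in p[0]),tuple(int(v) for v in p[1]),col,1)
    # rim circle
    t=np.linspace(0,2*np.pi,60)
    for rad in (.0255,.0145):
        p=(proj(ci,np.c_[.546+rad*np.cos(t),-.1565+rad*np.sin(t),0*t+.1])-[x0,y0]+.5)*4
        cv2.polylines(big,[p.astype(np.int32)],True,(255,255,0),1)
    cv2.imwrite(f"pics/o7{n}.png",big)
cv2.imwrite("pics/o7.png",np.hstack([cv2.imread("pics/o7scene.png"),cv2.imread("pics/o7side.png")]))
E
```

```text
8.5667 [ 0.54848359 -0.15675564  0.17532551] [ 0.64887899 -0.11037493 -3.44075184] (np.float64(98.79912619238085), array([ 0.00525824, -0.00109909, -0.99998557])) (array([ 0.07, -0.26,  3.53]), array([ 0.29,  0.11, -0.  ]))
```

View pics/o7.png

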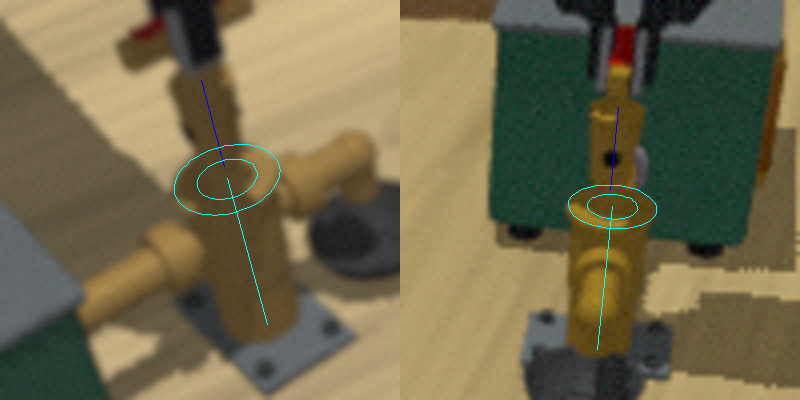

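```bash
cat > st.py <<'E'
from h import *
from bench import r
o=r.get_obs(); print(round(o["clock"],2),o["tcp_pos"].round(4),"F",o["contact_force"].round(2),"M",o["moment"].round(2),"yaw",round(yawof(o)[0],2),yawof(o)[1][:2].round(4),o["grip_width"].round(4),"qv",np.abs(o["qvel"]).max().round(3))
print(delta(o,(0.546,-0.1565,0.14),down(98.8)))
E
python3 st.py
```

```text
Traceback (most recent call last):
  File "st.py", line 3, in <module>
    o=r.get_obs(); print(round(o["clock"],2),o["tcp_pos"].round(4),"F",o["contact_force"].round(2),"M",o["moment"].round(2),"yaw",round(yawof(o)[0],2),yawof(o)[1][:2].round(4),o["grip_width"].round(4),"qv",np.abs(o["qvel"]).max().round(3))
                                                                                                                                                                                ^^^^^^^^^^^^^^^^^^^^^
AttributeError: 'float' object has no attribute 'round'
```

Request:
jog_arm([
  {"xyz":[0,-0.2,0],"delta_rot":[0.3,0,0],"fingers":1},
  {"xyz":[0,-0.2,0],"delta_rot":[0.3,0,0],"fingers":1},
  {"xyz":[0,-0.2,0],"delta_rot":[0.3,0,0],"fingers":1},
  {"xyz":[0,-0.2,0],"delta_rot":[0.3,0,0],"fingers":1},
  {"xyz":[0,-0.2,0],"delta_rot":[0.3,0,0],"fingers":1},
])

```text
clock: 9.08
tcp_pos: [0.5464, -0.157, 0.1752]
orientation: [2.044, 2.384, -0.002]
contact_force: [-0.7, -0.3, -3.8]
grip_width: 0.011
```

```bash
python3 st.py
```

```text
Traceback (most recent call last):
  File "st.py", line 3, in <module>
    o=r.get_obs(); print(round(o["clock"],2),o["tcp_pos"].round(4),"F",o["contact_force"].round(2),"M",o["moment"].round(2),"yaw",round(yawof(o)[0],2),yawof(o)[1][:2].round(4),o["grip_width"].round(4),"qv",np.abs(o["qvel"]).max().round(3))
                                                                                                                                                                                ^^^^^^^^^^^^^^^^^^^^^
AttributeError: 'float' object has no attribute 'round'
```

```bash
sed -i 's/o\["grip_width"\].round(4)/round(float(o["grip_width"]),4)/' st.py; python3 st.py
```

```text
9.08 [ 0.5464 -0.157   0.1752] F [-0.72 -0.27 -3.84] M [-0.02  0.    0.04] yaw 98.8 [-0.0001 -0.0018] 0.011 qv 0.002
(array([ 0.07, -0.03,  3.52]), array([-0.02,  0.1 , -0.  ]))
```

Request:
jog_arm([
  {"xyz":[0.05,-0.03,0.8],"delta_rot":[0,0.1,0],"fingers":1},
  {"xyz":[0.05,-0.03,1.6],"delta_rot":[0,0.1,0],"fingers":1},
  {"xyz":[0.05,-0.03,2.4],"delta_rot":[0,0.1,0],"fingers":1},
  {"xyz":[0.05,-0.03,3.0],"delta_rot":[0,0.1,0],"fingers":1},
  {"xyz":[0.05,-0.03,3.5],"delta_rot":[0,0.1,0],"fingers":1},
])

```text
clock: 9.5
tcp_pos: [0.5455, -0.1566, 0.1388]
orientation: [-2.043, -2.384, 0.001]
contact_force: [0.8, -0.1, -2.9]
grip_width: 0.0111
```

```bash
python3 st.py
```

```text
9.5 [ 0.5455 -0.1566  0.1388] F [ 0.81 -0.08 -2.87] M [ 0.   -0.05  0.01] yaw 98.8 [-0.0019  0.0004] 0.0111 qv 0.108
(array([-0.  ,  0.05, -0.12]), array([-0.1 , -0.04,  0.  ]))
```

Request:
jog_arm([
  {"xyz":[0,0.03,0.1],"delta_rot":[0,0,0],"fingers":1},
  {"xyz":[0,0.03,0.3],"delta_rot":[0,0,0],"fingers":1},
  {"xyz":[0,0.03,0.5],"delta_rot":[0,0,0],"fingers":1},
  {"xyz":[0,0.03,0.7],"delta_rot":[0,0,0],"fingers":1},
  {"xyz":[0,0.03,0.7],"delta_rot":[0,0,0],"fingers":1},
])

```text
clock: 9.92
tcp_pos: [0.5457, -0.1565, 0.1316]
orientation: [-2.043, -2.384, 0.002]
contact_force: [-0.6, 0.1, -2.7]
grip_width: 0.0112
```

```bash
python3 st.py
```

```text
9.92 [ 0.5457 -0.1565  0.1316] F [-0.62  0.12 -2.74] M [-0.05 -0.02 -0.03] yaw 98.8 [-0.002   0.0004] 0.0112 qv 0.006
(array([-0.  ,  0.03, -0.84]), array([-0.11, -0.04,  0.  ]))
```

Request:
jog_arm([
  {"xyz":[0,0,0.1],"delta_rot":[-0.1,0,0],"fingers":1},
  {"xyz":[0,0,0.2],"delta_rot":[-0.1,0,0],"fingers":1},
  {"xyz":[0,0,0.3],"delta_rot":[-0.1,0,0],"fingers":1},
  {"xyz":[0,0,0.4],"delta_rot":[-0.1,0,0],"fingers":1},
  {"xyz":[0,0,0.4],"delta_rot":[-0.1,0,0],"fingers":1},
])

```text
clock: 10.33
tcp_pos: [0.5457, -0.1566, 0.1275]
orientation: [-2.044, -2.385, -0.0]
contact_force: [-0.4, -0.5, -2.8]
grip_width: 0.0109
```

```bash
python3 st.py
```

```text
10.33 [ 0.5457 -0.1566  0.1275] F [-0.42 -0.46 -2.79] M [-0.07 -0.04 -0.06] yaw 98.8 [-0.0003  0.0006] 0.0109 qv 0.003
(array([ 0.  ,  0.03, -1.25]), array([-0.01, -0.04,  0.  ]))
```

Request:
jog_arm([
  {"xyz":[0,0,0.1],"delta_rot":[0,0,0],"fingers":1},
  {"xyz":[0,0,0.15],"delta_rot":[0,0,0],"fingers":1},
  {"xyz":[0,0,0.2],"delta_rot":[0,0,0],"fingers":1},
  {"xyz":[0,0,0.25],"delta_rot":[0,0,0],"fingers":1},
  {"xyz":[0,0,0.3],"delta_rot":[0,0,0],"fingers":1},
])

```text
clock: 10.75
tcp_pos: [0.5458, -0.1567, 0.1245]
orientation: [-2.044, -2.385, -0.0]
contact_force: [1.6, 0.1, -2.8]
grip_width: 0.011
```

```bash
python3 st.py
```

```text
10.75 [ 0.5458 -0.1567  0.1245] F [ 1.64  0.08 -2.77] M [-0.14 -0.05 -0.01] yaw 98.8 [-0.0001  0.0004] 0.011 qv 0.011
(array([ 0.02,  0.03, -1.55]), array([-0.  , -0.02, -0.  ]))
```

Request:
jog_arm([
  {"xyz":[0,0,0.05],"delta_rot":[0,0,0],"fingers":1},
  {"xyz":[0,0,0.1],"delta_rot":[0,0,0],"fingers":1},
  {"xyz":[0,0,0.15],"delta_rot":[0,0,0],"fingers":1},
  {"xyz":[0,0,0.2],"delta_rot":[0,0,0],"fingers":1},
  {"xyz":[0,0,0.2],"delta_rot":[0,0,0],"fingers":1},
])

```text
clock: 11.17
tcp_pos: [0.5458, -0.1569, 0.1224]
orientation: [-2.044, -2.385, -0.0]
contact_force: [0.9, -1.0, -2.6]
grip_width: 0.0112
```

```bash
python3 st.py
```

```text
11.17 [ 0.5458 -0.1569  0.1224] F [ 0.91 -1.01 -2.64] M [-0.21 -0.15  0.01] yaw 98.79 [-0.0001  0.0003] 0.0112 qv 0.002
(array([ 0.03,  0.03, -1.76]), array([-0.  , -0.02, -0.01]))
```

Request:
jog_arm([
  {"xyz":[-0.03,0.02,0.05],"delta_rot":[0,0,0],"fingers":1},
  {"xyz":[-0.03,0.02,0.1],"delta_rot":[0,0,0],"fingers":1},
  {"xyz":[-0.03,0.02,0.15],"delta_rot":[0,0,0],"fingers":1},
  {"xyz":[-0.03,0.02,0.2],"delta_rot":[0,0,0],"fingers":1},
  {"xyz":[-0.03,0.02,0.2],"delta_rot":[0,0,0],"fingers":1},
])

```text
clock: 11.58
tcp_pos: [0.546, -0.1571, 0.1203]
orientation: [-2.044, -2.385, -0.0]
contact_force: [-0.1, -0.7, -2.8]
grip_width: 0.0108
```

```bash
python3 st.py
```

```text
11.58 [ 0.546  -0.1571  0.1203] F [-0.07 -0.73 -2.85] M [-0.14 -0.08  0.04] yaw 98.79 [-0.0002  0.0004] 0.0108 qv 0.003
(array([ 0.06,  0.01, -1.97]), array([-0.01, -0.02, -0.01]))
```

Request:
jog_arm([
  {"xyz":[-0.03,0.02,0.05],"delta_rot":[0,0,0],"fingers":1},
  {"xyz":[-0.03,0.02,0.1],"delta_rot":[0,0,0],"fingers":1},
  {"xyz":[-0.03,0.02,0.15],"delta_rot":[0,0,0],"fingers":1},
  {"xyz":[-0.03,0.02,0.2],"delta_rot":[0,0,0],"fingers":1},
  {"xyz":[-0.03,0.02,0.2],"delta_rot":[0,0,0],"fingers":1},
])

```text
clock: 12.0
tcp_pos: [0.5461, -0.1573, 0.1181]
orientation: [-2.044, -2.385, -0.0]
contact_force: [-0.7, 0.1, -3.0]
grip_width: 0.0108
```

```bash
python3 st.py
```

```text
12.0 [ 0.5461 -0.1573  0.1181] F [-0.67  0.08 -3.04] M [-0.09  0.01 -0.05] yaw 98.79 [-0.0004  0.0005] 0.0108 qv 0.002
(array([ 0.08, -0.  , -2.19]), array([-0.02, -0.03, -0.01]))
```

Request:
jog_arm([
  {"xyz":[-0.02,0,0.04],"delta_rot":[0,0,0],"fingers":1},
  {"xyz":[-0.02,0,0.08],"delta_rot":[0,0,0],"fingers":1},
  {"xyz":[-0.02,0,0.12],"delta_rot":[0,0,0],"fingers":1},
  {"xyz":[-0.02,0,0.15],"delta_rot":[0,0,0],"fingers":1},
  {"xyz":[-0.02,0,0.15],"delta_rot":[0,0,0],"fingers":1},
])

```text
clock: 12.42
tcp_pos: [0.5461, -0.1575, 0.1166]
orientation: [-2.044, -2.385, -0.0]
contact_force: [0.0, -0.1, -3.1]
grip_width: 0.011
```

```bash
python3 st.py
```

```text
12.42 [ 0.5461 -0.1575  0.1166] F [ 0.04 -0.1  -3.12] M [-0.02  0.01 -0.03] yaw 98.8 [-0.0005  0.0005] 0.011 qv 0.002
(array([ 0.1 , -0.  , -2.34]), array([-0.02, -0.03, -0.  ]))
```

Request:
jog_arm([
  {"xyz":[0,0,0.04],"delta_rot":[0,0,0],"fingers":1},
  {"xyz":[0,0,0.08],"delta_rot":[0,0,0],"fingers":1},
  {"xyz":[0,0,0.12],"delta_rot":[0,0,0],"fingers":1},
  {"xyz":[0,0,0.15],"delta_rot":[0,0,0],"fingers":1},
  {"xyz":[0,0,0.15],"delta_rot":[0,0,0],"fingers":1},
])

```text
clock: 12.83
tcp_pos: [0.5462, -0.1575, 0.1156]
orientation: [-2.044, -2.385, 0.0]
contact_force: [-3.0, 0.2, 5.3]
grip_width: 0.0109
```

```bash
python3 st.py
```

```text
12.83 [ 0.5462 -0.1575  0.1156] F [-3.04  0.16  5.28] M [0.06 0.68 0.04] yaw 98.79 [-0.0003  0.0002] 0.0109 qv 0.002
(array([ 0.1 , -0.01, -2.44]), array([-0.02, -0.01, -0.01]))
```

Contact: the force rose at TCP z ≈ 0.116, so the shoulder is about 2 to 3 mm above the rim. I'll press up to working force and ease the sideways load.

Request:
jog_arm([
  {"xyz":[0,-0.02,0.06],"delta_rot":[0,0,0],"fingers":1},
  {"xyz":[0,-0.02,0.07],"delta_rot":[0,0,0],"fingers":1},
  {"xyz":[0,-0.02,0.08],"delta_rot":[0,0,0],"fingers":1},
  {"xyz":[0,-0.02,0.08],"delta_rot":[0,0,0],"fingers":1},
  {"xyz":[0,-0.02,0.08],"delta_rot":[0,0,0],"fingers":1},
], grip_force=80)

```text
clock: 13.25
tcp_pos: [0.5462, -0.1575, 0.1156]
orientation: [2.044, 2.385, -0.0]
contact_force: [-3.6, 0.6, 7.9]
grip_width: 0.0107
```

```bash
python3 st.py
```

```text
13.25 [ 0.5462 -0.1575  0.1156] F [-3.6   0.64  7.89] M [ 0.13  0.84 -0.02] yaw 98.79 [ 0.0001 -0.0002] 0.0107 qv 0.001
(array([ 0.1 , -0.01, -2.44]), array([ 0.  ,  0.01, -0.01]))
```

Request:
jog_arm([
  {"xyz":[0,-0.03,0.1],"delta_rot":[0,0,1.5],"fingers":1},
  {"xyz":[0,-0.03,0.12],"delta_rot":[0,0,3],"fingers":1},
  {"xyz":[0,-0.03,0.13],"delta_rot":[0,0,4.5],"fingers":1},
  {"xyz":[0,-0.03,0.14],"delta_rot":[0,0,6],"fingers":1},
  {"xyz":[0,-0.03,0.15],"delta_rot":[0,0,7.5],"fingers":1},
], grip_force=80)

```text
clock: 13.67
tcp_pos: [0.5462, -0.1575, 0.115]
orientation: [2.196, 2.245, -0.0]
contact_force: [-3.3, 1.2, 8.1]
grip_width: 0.0107
```

```bash
python3 st.py
```

```text
13.67 [ 0.5462 -0.1575  0.115 ] F [-3.25  1.24  8.13] M [0.16 0.85 0.21] yaw 91.26 [ 0.0006 -0.0008] 0.0107 qv 0.272
(array([ 0.1 , -0.01, -2.5 ]), array([ 0.03,  0.05, -7.54]))
```

Request:
jog_arm([
  {"xyz":[0.01,-0.03,0.1],"delta_rot":[0,0,2],"fingers":1},
  {"xyz":[0.01,-0.03,0.11],"delta_rot":[0,0,4],"fingers":1},
  {"xyz":[0.01,-0.03,0.12],"delta_rot":[0,0,6],"fingers":1},
  {"xyz":[0.01,-0.03,0.13],"delta_rot":[0,0,8],"fingers":1},
  {"xyz":[0.01,-0.03,0.13],"delta_rot":[0,0,10],"fingers":1},
], grip_force=80)

```text
clock: 14.08
tcp_pos: [0.5461, -0.1575, 0.1146]
orientation: [2.383, 2.044, -0.0]
contact_force: [-4.6, 0.0, 8.7]
grip_width: 0.0107
```

```bash
python3 st.py
```

```text
14.08 [ 0.5461 -0.1575  0.1146] F [-4.6   0.03  8.74] M [0.05 0.89 0.37] yaw 81.23 [ 0.0011 -0.0017] 0.0107 qv 0.363
(array([ 0.09, -0.02, -2.54]), array([  0.07,   0.1 , -17.57]))
```

Request:
jog_arm([
  {"xyz":[0,-0.05,0.1],"delta_rot":[0,0,2.4],"fingers":1},
  {"xyz":[0,-0.05,0.105],"delta_rot":[0,0,4.8],"fingers":1},
  {"xyz":[0,-0.05,0.11],"delta_rot":[0,0,7.2],"fingers":1},
  {"xyz":[0,-0.05,0.115],"delta_rot":[0,0,9.6],"fingers":1},
  {"xyz":[0,-0.05,0.12],"delta_rot":[0,0,12],"fingers":1},
], grip_force=80)

```text
clock: 14.5
tcp_pos: [0.546, -0.1575, 0.1145]
orientation: [2.584, 1.782, 0.0]
contact_force: [-4.5, 0.2, 9.9]
grip_width: 0.0105
```

```bash
python3 st.py
```

```text
14.5 [ 0.546  -0.1575  0.1145] F [-4.55  0.22  9.91] M [0.08 0.92 0.43] yaw 69.18 [ 0.002  -0.0027] 0.0105 qv 0.433
(array([ 0.09, -0.03, -2.55]), array([  0.13,   0.14, -29.62]))
```

Request:
jog_arm([
  {"xyz":[0,-0.06,0.1],"delta_rot":[0.1,0.1,2.6],"fingers":1},
  {"xyz":[0,-0.06,0.1],"delta_rot":[0.1,0.1,5.2],"fingers":1},
  {"xyz":[0,-0.06,0.105],"delta_rot":[0.1,0.1,7.8],"fingers":1},
  {"xyz":[0,-0.06,0.105],"delta_rot":[0.1,0.1,10.4],"fingers":1},
  {"xyz":[0,-0.06,0.105],"delta_rot":[0.1,0.1,13],"fingers":1},
], grip_force=80)

```text
clock: 14.92
tcp_pos: [0.5459, -0.1575, 0.1144]
orientation: [2.77, 1.477, 0.002]
contact_force: [-3.5, 0.2, 8.5]
grip_width: 0.0106
```

```bash
python3 st.py
```

```text
14.92 [ 0.5459 -0.1575  0.1144] F [-3.49  0.21  8.51] M [-0.01  0.75  0.47] yaw 56.12 [ 0.0023 -0.0013] 0.0106 qv 0.475
(array([ 0.09, -0.04, -2.56]), array([ 1.500e-01,  4.000e-02, -4.268e+01]))
```

Request:
jog_arm([
  {"xyz":[-0.02,-0.04,0.1],"delta_rot":[0.1,0,2.6],"fingers":1},
  {"xyz":[-0.02,-0.04,0.105],"delta_rot":[0.1,0,5.2],"fingers":1},
  {"xyz":[-0.02,-0.04,0.11],"delta_rot":[0.1,0,7.8],"fingers":1},
  {"xyz":[-0.02,-0.04,0.11],"delta_rot":[0.1,0,10.4],"fingers":1},
  {"xyz":[-0.02,-0.04,0.11],"delta_rot":[0.1,0,13],"fingers":1},
], grip_force=80)

```text
clock: 15.33
tcp_pos: [0.5458, -0.1575, 0.1144]
orientation: [2.921, 1.153, 0.002]
contact_force: [-3.3, 0.0, 9.2]
grip_width: 0.0103
```

```bash
python3 st.py
```

```text
15.33 [ 0.5458 -0.1575  0.1144] F [-3.3   0.02  9.25] M [0.04 0.88 0.42] yaw 43.08 [ 0.0018 -0.001 ] 0.0103 qv 0.469
(array([ 0.09, -0.06, -2.56]), array([ 1.200e-01,  2.000e-02, -5.572e+01]))
```

Request:
jog_arm([
  {"xyz":[-0.03,-0.03,0.1],"delta_rot":[0.1,0,2.6],"fingers":1},
  {"xyz":[-0.03,-0.03,0.105],"delta_rot":[0.1,0,5.2],"fingers":1},
  {"xyz":[-0.03,-0.03,0.105],"delta_rot":[0.1,0,7.8],"fingers":1},
  {"xyz":[-0.03,-0.03,0.105],"delta_rot":[0.1,0,10.4],"fingers":1},
  {"xyz":[-0.03,-0.03,0.105],"delta_rot":[0.1,0,13],"fingers":1},
], grip_force=80)

```text
clock: 15.75
tcp_pos: [0.5458, -0.1575, 0.1144]
orientation: [3.034, 0.814, 0.002]
contact_force: [-4.3, 1.1, 8.8]
grip_width: 0.0103
```

```bash
python3 st.py
```

```text
15.75 [ 0.5458 -0.1575  0.1144] F [-4.31  1.08  8.79] M [0.03 0.89 0.44] yaw 30.05 [ 0.0016 -0.0003] 0.0103 qv 0.468
(array([ 0.07, -0.07, -2.56]), array([ 1.000e-01, -2.000e-02, -6.875e+01]))
```

Request:
jog_arm([
  {"xyz":[-0.04,-0.02,0.1],"delta_rot":[0.1,0,2.6],"fingers":1},
  {"xyz":[-0.04,-0.02,0.105],"delta_rot":[0.1,0,5.2],"fingers":1},
  {"xyz":[-0.04,-0.02,0.11],"delta_rot":[0.1,0,7.8],"fingers":1},
  {"xyz":[-0.04,-0.02,0.11],"delta_rot":[0.1,0,10.4],"fingers":1},
  {"xyz":[-0.04,-0.02,0.11],"delta_rot":[0.1,0,13],"fingers":1},
], grip_force=80)

```text
clock: 16.17
tcp_pos: [0.5457, -0.1574, 0.1143]
orientation: [-3.107, -0.465, -0.003]
contact_force: [-3.3, 1.5, 10.7]
grip_width: 0.0104
```

```bash
python3 st.py
```

```text
16.17 [ 0.5457 -0.1574  0.1143] F [-3.28  1.46 10.68] M [0.07 0.94 0.5 ] yaw 17.02 [0.0017 0.0006] 0.0104 qv 0.47
(array([ 0.06, -0.08, -2.57]), array([ 7.000e-02, -9.000e-02, -8.178e+01]))
```

Request:
jog_arm([
  {"xyz":[-0.04,0,0.1],"delta_rot":[0.1,-0.1,2.2],"fingers":1},
  {"xyz":[-0.04,0,0.1],"delta_rot":[0.1,-0.1,4.4],"fingers":1},
  {"xyz":[-0.04,0,0.1],"delta_rot":[0.1,-0.1,6.4],"fingers":1},
  {"xyz":[-0.04,0,0.1],"delta_rot":[0.1,-0.1,8.2],"fingers":1},
  {"xyz":[-0.04,0,0.1],"delta_rot":[0.1,-0.1,8.2],"fingers":1},
], grip_force=80)

```text
clock: 16.58
tcp_pos: [0.5456, -0.1574, 0.1143]
orientation: [-3.131, -0.241, -0.001]
contact_force: [-4.1, 2.1, 9.1]
grip_width: 0.0107
```

```bash
python3 st.py; python3 - <<'E'
from h import *
from bench import imaging
out=[]
for n,(x0,y0) in [("scene",(90,195)),("side",(290,85))]:
    im=imaging.grab_frame(n); cv2.imwrite(f"pics/{n}8.png",im)
    out.append(cv2.resize(im[y0:y0+100,x0:x0+100],(400,400),interpolation=2))
cv2.imwrite("pics/o8.png",np.hstack(out)); cv2.imwrite("pics/w8.png",imaging.grab_frame("wrist"))
E
```

```text
16.58 [ 0.5456 -0.1574  0.1143] F [-4.14  2.06  9.1 ] M [0.06 0.88 0.12] yaw 8.8 [0.0003 0.0013] 0.0107 qv 0.033
(array([ 0.05, -0.08, -2.57]), array([-3.e-02, -8.e-02, -9.e+01]))
```

View pics/o8.png

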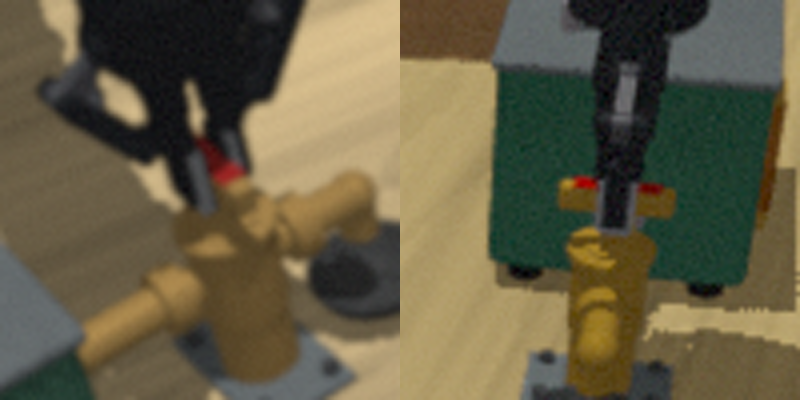

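View pics/w8.png

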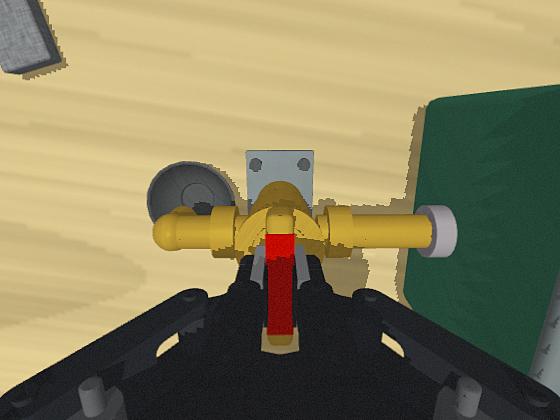

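The wrist view shows the bar vertical at column 280 and the pipe horizontal from (168,234) to (440,231), so the handle is square across. I'll relax the push, then open.

Request:
jog_arm([
  {"xyz":[0,0,0.05],"delta_rot":[0,0,0],"fingers":1},
  {"xyz":[0,0,0.03],"delta_rot":[0,0,0],"fingers":1},
  {"xyz":[0,0,0.02],"delta_rot":[0,0,0],"fingers":1},
  {"xyz":[0,0,0.02],"delta_rot":[0,0,0],"fingers":1},
  {"xyz":[0,0,0.02],"delta_rot":[0,0,0],"fingers":1},
], grip_force=60)

```text
clock: 17.15
tcp_pos: [0.5456, -0.1574, 0.1143]
orientation: [-3.131, -0.243, -0.001]
contact_force: [-3.3, 0.5, 6.2]
grip_width: 0.0104
```

```bash
python3 st.py
```

```text
17.15 [ 0.5456 -0.1574  0.1143] F [-3.25  0.54  6.21] M [0.02 0.79 0.17] yaw 8.87 [0.0003 0.0014] 0.0104 qv 0.002
(array([ 0.05, -0.09, -2.57]), array([-4.000e-02, -8.000e-02, -8.993e+01]))
```

Request:
jog_arm([
  {"xyz":[-0.03,0,-0.02],"delta_rot":[0,0,0],"fingers":1},
  {"xyz":[-0.03,0,-0.02],"delta_rot":[0,0,0],"fingers":1},
  {"xyz":[-0.03,0,-0.02],"delta_rot":[0,0,0],"fingers":1},
  {"xyz":[-0.03,0,-0.02],"delta_rot":[0,0,0],"fingers":1},
  {"xyz":[-0.03,0,-0.02],"delta_rot":[0,0,0],"fingers":1},
])

```text
clock: 17.57
tcp_pos: [0.5456, -0.1574, 0.1143]
orientation: [-3.131, -0.243, -0.001]
contact_force: [0.9, -0.1, -1.3]
grip_width: 0.0103
```

```bash
python3 st.py
```

```text
17.57 [ 0.5456 -0.1574  0.1143] F [ 0.92 -0.1  -1.25] M [-0.09 -0.04  0.12] yaw 8.88 [0.0007 0.0015] 0.0103 qv 0.003
(array([ 0.06, -0.09, -2.56]), array([-2.000e-02, -1.000e-01, -8.992e+01]))
```

Request:
jog_arm([
  {"xyz":[0,0,0.02],"delta_rot":[0,0,0],"fingers":0.7},
  {"xyz":[0,0,0.0],"delta_rot":[0,0,0],"fingers":0.4},
  {"xyz":[0,0,0],"delta_rot":[0,0,0],"fingers":0.2},
  {"xyz":[0,0,0],"delta_rot":[0,0,0],"fingers":0.2},
  {"xyz":[0,0,0],"delta_rot":[0,0,0],"fingers":0.2},
])

```text
clock: 17.98
tcp_pos: [0.5457, -0.1574, 0.1144]
orientation: [-3.131, -0.243, -0.002]
contact_force: [-0.3, -0.5, 0.6]
grip_width: 0.0681
```

```bash
python3 st.py
```

```text
17.98 [ 0.5457 -0.1574  0.1144] F [-0.27 -0.53  0.63] M [ 0.01 -0.05 -0.  ] yaw 8.87 [0.0009 0.0014] 0.0681 qv 0.002
(array([ 0.05, -0.09, -2.56]), array([-1.000e-02, -1.100e-01, -8.993e+01]))
```

Open with no force. I'll rise straight up, clear of the plug.

Request:
jog_arm([
  {"xyz":[0,0,-1.5],"delta_rot":[0,0,0],"fingers":0.2},
  {"xyz":[0,0,-4],"delta_rot":[0,0,0],"fingers":0.2},
  {"xyz":[0,0,-7],"delta_rot":[0,0,0],"fingers":0.2},
  {"xyz":[0,0,-10],"delta_rot":[0,0,0],"fingers":0.2},
  {"xyz":[0,0,-12],"delta_rot":[0,0,0],"fingers":0.2},
])

```text
clock: 18.4
tcp_pos: [0.5464, -0.1578, 0.2374]
orientation: [-3.132, -0.243, -0.006]
contact_force: [0.6, 0.0, 0.1]
grip_width: 0.0684
```

```bash
python3 st.py; python3 - <<'E'
from h import *
from bench import imaging
out=[]
for n,(x0,y0) in [("scene",(90,195)),("side",(290,85))]:
    im=imaging.grab_frame(n); cv2.imwrite(f"pics/{n}9.png",im)
    out.append(cv2.resize(im[y0:y0+100,x0:x0+100],(400,400),interpolation=2))
cv2.imwrite("pics/o9.png",np.hstack(out)); W=imaging.camera_info("wrist");im=imaging.grab_frame("wrist");cv2.imwrite("pics/w9.png",im)
m=(im[...,2]>110)&(im[...,1]<70)&(im[...,0]<70); n,l,st,ce=cv2.connectedComponentsWithStats(m.astype(np.uint8))
for i in range(1,n):
    if st[i,4]>60:
        ys,xs=np.nonzero(l==i); P=np.array([atz(W,p,.139)[:2] for p in zip(xs,ys)])
        w,v=np.linalg.eigh(np.cov(P.T)); print(st[i],P.mean(0),np.sqrt(w*12),np.degrees(np.arctan2(v[1,1],v[0,1])))
E
```

```text
18.4 [ 0.5464 -0.1578  0.2374] F [0.61 0.   0.12] M [-0.02 -0.07 -0.  ] yaw 8.87 [0.0039 0.0009] 0.0684 qv 0.467
(array([-0.06, -0.13,  9.74]), array([  0.17,  -0.19, -89.93]))
[271 180  15  58 784] [ 0.54750378 -0.15672373] [0.0123334  0.04908465] -171.10876004433095
```

View pics/o9.png

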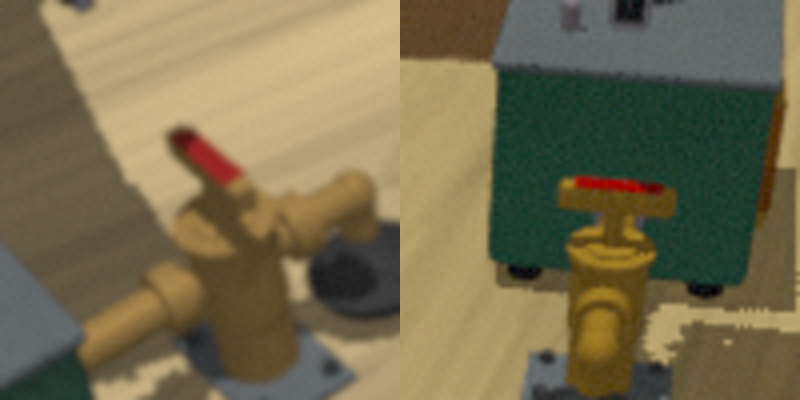

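View pics/w9.png

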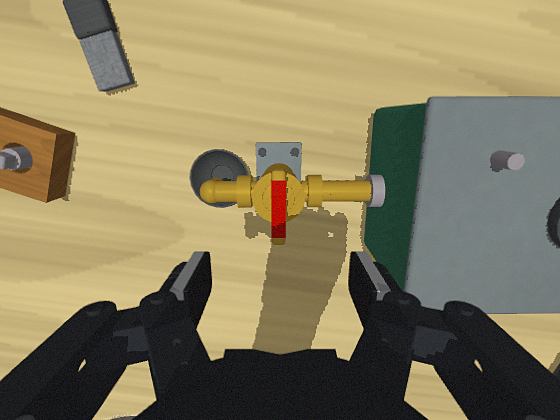

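View pics/scene9.png

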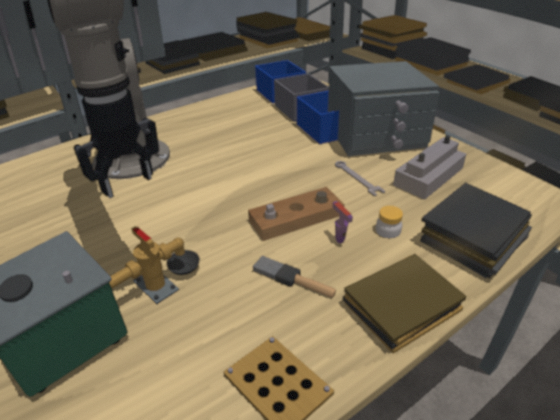

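The plug sits upright in the barrel. The bar's yaw measures 8.9°, against 8.8° for square across the pipe, and the other things look unmoved in the scene picture. The arm is clear, so I'll let it settle and hand in.

Request:
jog_arm([
  {"xyz":[0,0,-2],"delta_rot":[0,0,0],"fingers":0.2},
  {"xyz":[0,0,-2],"delta_rot":[0,0,0],"fingers":0.2},
  {"xyz":[0,0,-2],"delta_rot":[0,0,0],"fingers":0.2},
  {"xyz":[0,0,-2],"delta_rot":[0,0,0],"fingers":0.2},
  {"xyz":[0,0,-2],"delta_rot":[0,0,0],"fingers":0.2},
])

```text
clock: 18.97
tcp_pos: [0.5458, -0.1577, 0.2548]
orientation: [-3.131, -0.243, -0.004]
contact_force: [-0.7, -0.2, 0.5]
grip_width: 0.0685
```

```bash
python3 st.py; python3 -c "
from bench import r
print(r.hand_in(), r.get_obs()['clock'])"
```

```text
18.97 [ 0.5458 -0.1577  0.2548] F [-0.74 -0.23  0.46] M [ 0.06 -0.02 -0.02] yaw 8.86 [0.0024 0.0011] 0.0685 qv 0.004
(array([ 1.000e-02, -1.100e-01,  1.148e+01]), array([ 8.000e-02, -1.500e-01, -8.994e+01]))
the job is handed in; nothing more can be done
the job is handed in; nothing more can be done
```

I set the brass plug into the cock's barrel with its handle in line with the pipe, turned it a quarter turn while pressing down, and let go with the handle square across. The job was handed in at about 19 s, and no verdict came back.

- **Turn:** It went 90° under about 11 to 14 N on the seat (8 to 11 N measured, plus the plug's weight). I only saw the force at the end of each call, not between. The plug sank about 1.3 mm, and the joint turned smoothly with no sign of jamming. A side force of 3 to 4.6 N along x stayed through the turn; my small shifts did not remove it, and it went when I eased the push.
- **After letting go:** The plug stood upright in the barrel with the bar at 8.9°, against 8.8° for exactly square across the pipe. I did not test its tightness directly; I judge it tight from the sink depth and from it not moving on release.
- **Other things:** In the last scene picture the rack and bystanders look unmoved. I did not touch the purple look-alike.

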